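# Crack open the stuck service cover of a fan-coil unit

## Task

Clear the white service cover of the air-conditioning unit on the desk: the screwdriver goes in the blue tray and the two brass nuts in the red one, leaving everything else where it is. Only then pull the cover up by its black handle until it breaks free of its sticky gasket, and finish holding it by the handle, still and slightly open, with the handle about 5 cm higher than it was. The leads clipped under the cover are short, so it must not jump open beyond about 10 cm, and do not let go of it: the job ends with you holding it.

Things in the scene. Friction and masses are not known exactly. Their poses are not given: they have to be found in the camera images.
- unit: Bare-metal fan-coil unit, fixed on the desk, 420 (x) x 840 (y) x 200 mm high. Origin: on the desk under the centre of the white service cover; its x points away from the robot, from the cover's handle to its hinge, its y left along the hinge line, z up. The casing reaches from x -160 to +260 and y -180 to +660 mm of this origin.
- cover_angle (a joint): Angle of the white cover, rad: 0 shut, grows as the handle side rises; 0.22 lifts the handle 50 mm. Plate 260 (unit x) x 320 (unit y) x 4 mm, top face 208 mm above the desk, hinged at its far edge, up to 0.8 kg. Its gasket grips it: the pull up at the handle peaks at 14 to 22 N in the first 4 mm of lift and is gone by 12 mm; then only weight (3 to 5 N) is left. Let go, it falls back onto the gasket.
- cover: The white cover with its handle. Origin: middle of its hinge line, at the far edge of its underside, 130 mm along the unit's x from the unit's origin and 204 mm above the desk; the hinge line runs along the unit's y. The origin does not move when the cover opens; its axes are the unit's while it is shut and turn with it.
- handle_bar (a point): Middle of the bar of the cover's black U-shaped pull handle, 35 mm above the cover's upper face (243 mm above the desk when shut), 230 mm from the hinge line. The round bar is 10 mm thick, runs along the unit's y with 110 mm clear between its two legs, and leaves 30 mm clear between it and the cover.
- screwdriver: Screwdriver with an orange handle, 150 mm long, lying on the cover along its own x, handle towards its -x. The handle is 75 mm long and 26 mm thick, the steel shank 6 mm thick. Origin: middle of its length, at its underside (on the cover); the middle of the handle is 37 mm towards -x. About 70 g, its centre of mass at the middle of the handle.
- large_nut: Large brass flare nut standing on the cover: a hexagon 30 mm across flats and 22 mm high with a round neck 22 mm thick and 10 mm high on top. Origin: centre of its underside. Its x axis is square to two of the flats (the others follow every 60 degrees). About 90 g.
- small_nut: Small brass flare nut standing on the cover: a hexagon 24 mm across flats and 20 mm high with a round neck 18 mm thick and 8 mm high on top. Origin: centre of its underside. Its x axis is square to two of the flats (the others follow every 60 degrees). About 50 g.
- tool_tray: Blue open tray for tools, fixed on the desk, 240 mm (its x) by 150 mm (its y), 45 mm high, walls and floor about 4 mm. Origin: centre of its underside.
- nut_tray: Red open tray for fittings, fixed on the desk, same size as the blue one: 240 mm (its x) by 150 mm (its y), 45 mm high, walls and floor about 4 mm. Origin: centre of its underside.
- multimeter: Yellow multimeter lying on the desk, 160 x 80 x 35 mm; leave it alone. Origin: centre of its underside.
- tape_roll: Black roll of tape lying flat on the desk, 90 mm across, 25 mm high; leave it alone. Origin: centre of its underside.

How it is judged (in metres and radians):
On the way, in this order (a step that is already met when the one before it is completed fails the run):
1. the screwdriver lies in the blue tray and both nuts in the red tray, let go (x of screwdriver in the frame of tool_tray between -0.118 and 0.118 m and y of screwdriver in the frame of tool_tray between -0.073 and 0.073 m and z of screwdriver in the frame of tool_tray below 0.04 m and x of large_nut in the frame of nut_tray between -0.118 and 0.118 m and y of large_nut in the frame of nut_tray between -0.073 and 0.073 m and z of each of large_nut, small_nut in the frame of nut_tray below 0.04 m and x of small_nut in the frame of nut_tray between -0.118 and 0.118 m and y of small_nut in the frame of nut_tray between -0.073 and 0.073 m and contact force between the fingers and screwdriver below 0.05 N and contact force between the fingers and large_nut below 0.05 N and contact force between the fingers and small_nut below 0.05 N), for 0.2 s.
2. the cover has broken free of its gasket and is being lifted by the handle (value of joint cover_angle above 0.07 rad and contact force between the fingers and cover above 1 N and distance between the grasp point and handle_bar below 0.07 m), for 0.1 s.
At the end, for the whole second after the job is handed in: Screwdriver at rest in the blue tray and both nuts in the red (inside the walls, below the rim); the fingers hold the cover by its handle (over 1 N), open 0.13 to 0.33 rad (handle 30 to 75 mm up) and still (under 0.05 rad/s) (x of screwdriver in the frame of tool_tray between -0.118 and 0.118 m and y of screwdriver in the frame of tool_tray between -0.073 and 0.073 m and z of screwdriver in the frame of tool_tray below 0.04 m and x of large_nut in the frame of nut_tray between -0.118 and 0.118 m and y of large_nut in the frame of nut_tray between -0.073 and 0.073 m and z of each of large_nut, small_nut in the frame of nut_tray below 0.04 m and x of small_nut in the frame of nut_tray between -0.118 and 0.118 m and y of small_nut in the frame of nut_tray between -0.073 and 0.073 m and linear speed of each of screwdriver, large_nut, small_nut below 0.05 m/s and value of joint cover_angle between 0.13 and 0.33 rad and velocity of joint cover_angle between -0.05 and 0.05 rad/s and contact force between the fingers and cover above 1 N and distance between the grasp point and handle_bar below 0.07 m); the arm keeps its last pose, push and grip.
It fails at once if the cover jumps or is pulled open beyond 0.44 rad (the handle 100 mm up) (value of joint cover_angle above 0.44 rad).
It fails at once if the cover is lifted (more than 0.06 rad) while something is not yet in its tray (value of joint cover_angle above 0.06 rad and not (x of screwdriver in the frame of tool_tray between -0.118 and 0.118 m and y of screwdriver in the frame of tool_tray between -0.073 and 0.073 m and z of screwdriver in the frame of tool_tray below 0.04 m and x of large_nut in the frame of nut_tray between -0.118 and 0.118 m and y of large_nut in the frame of nut_tray between -0.073 and 0.073 m and z of each of large_nut, small_nut in the frame of nut_tray below 0.04 m and x of small_nut in the frame of nut_tray between -0.118 and 0.118 m and y of small_nut in the frame of nut_tray between -0.073 and 0.073 m)).
It fails at once if the multimeter or tape roll is moved more than 30 mm (distance of any of multimeter, tape_roll from where it was at the start of the episode above 0.03 m).
It also fails if it takes over 72 s, if anything falls off the work surface, if the arm or the gripper's body presses on something with over 40 N, if the wrist force passes 120 N, or if a joint passes its speed limit or range.

## Robot

A 7-joint arm with a two-finger parallel gripper is mounted at the origin on the work surface. World frame = base frame: x ahead of the robot, y to its left, z up, the work surface at z = 0. Lengths are in m, angles in degrees, forces in N, time in s.
With the tool pointing down it reaches from about 0.35 to 0.9 m from the base axis. Payload 19.9 kg.
Tool frame: the origin (TCP) lies on the centre line of the jaws, within the pads' length; the fingertips stand 11 mm ahead of it and the grasp point (between the pads) lies 8 mm behind it; z points along the fingers, y is the line along which they close (so a half turn about z gives the same grasp; the last joint's range is limited). The gripper opens to 85 mm and grips with 20 to 120 N. Pads are 22 mm wide; open, the fingers measure 114 mm over their backs; the gripper's body (76 mm by 85 mm) begins 54 mm behind the grasp point. The pads swing forward as they close: fully open they stand 13 mm farther back than shut.
Start: joints at [-2.378, 23.915, -0.59, 92.452, 0.269, 63.638, -3.037], TCP at [0.625, 0, 0.242] pointing down, gripper open.
Joint ranges: [-161.28, 161.28], [-22.2, 115.67], [-73.04, 71.86], [3.21, 147.25], [-68.34, 248.33], [10.77, 114.83], [-161.83, 161.83]. Speed limits (degrees/s): [108.29, 108.29, 136.94, 136.94, 172.46, 172.46, 172.46].

## Interface

Orientations are given as [roll, pitch, yaw] about the fixed x, y, z axes, in that order (R = Rz(yaw) Ry(pitch) Rx(roll)).
In Python, from plant import robot gives the robot as it stands.
- The arm moves only by the shell command python3 -m crank 'ROWS' [OPENING] [FORCE]. ROWS is JSON, one flat list of numbers, 6 for each row, row after row: the shift along the tool's x, y, z in units of 40 mm (1.0 is 40 mm), then the turn, a rotation vector about the tool's x, y, z in units of 6 degrees (1.0 is 6 degrees). A call has exactly 5 rows; each row shifts and turns the commanded pose from where the row before left it, along the tool's axes as they then stand; what a row does not reach is not made up. A row lasts 1/8 s, in which the tool goes at most 62.5 mm and 10.7 degrees, less where a joint would pass 70% of its speed; a pose out of reach is approached as far as the arm can. A call is refused whole if a number of a shift passes 1 or a number of a turn 1, either way. A call with a gripper value outside its range is refused whole. OPENING is the finger opening in mm, from 0 to 85.4, set as the call begins (- or left out, the last holds). The fingers move at their own pace and stop on an object; FORCE is the grip in N (left out, the last holds). Time passes only in rows, so rows that do not move let the fingers close, or fill a call up. It gives the time, the measured TCP pose, the force, the opening and the grip force at its end, in the units of the state.
- robot.state(): the state, without advancing time (a new reading comes with each control period).
- robot.read_camera(name): name is "scene" or "side" or "wrist"; returns (picture, depth): 480x640x3 uint8, red, green, blue; 480x640 float32, m along the optical axis (not along the pixel's ray), 0 where there is no reading.
- robot.camera_info(name): a dict with "camera_matrix" (3x3 intrinsics, pixels), "view" (4x4, takes a point from world to camera coordinates); the wrist camera has in their place "mount" (4x4, takes a point from camera to tool coordinates, whose origin is the TCP and whose axes are the flange's). Camera axes: x right, y up, looking along -z (the intrinsics and any distortion apply to the point x, -y, -z); pixel columns grow to the right and rows downward; lengths in m; the calibration is good to about 2 mm. A picture is of the moment at which its call begins: read the wrist's pose just before it. camera_info takes no time and is no camera call.
- robot.sign_off(): hands the job in; it is judged then, once.
The state is a dict: "time": time; "q": joint angles; "qd": joint speeds; "joint_efforts": joint torques, N m; "tcp_pos": TCP position; "tool_rot": TCP orientation; "contact_force": force on the tool from outside, world axes, zero at the start; "wrist_torque": the same for the moment, N m; "finger_gap": finger opening in m; "gripper_force": force on a finger pad.
Only numpy, scipy, OpenCV 4.12 (cv2) and the standard library are available. Lean on these libraries where they do the work, as an engineer would, in place of code of your own. Each camera call takes 0.05 s, during which the arm holds its last target. There are 200 camera calls.

## Working session

There is one attempt and no reset: what is moved stays moved. The work goes in short steps, Python scripts to look and compute and a shell command to move; the robot and the scene stay as the last step left them, time stands still between calls to the robot, and variables do not carry over. Pictures are saved under pics/ and viewed, at most 10 in all, crops included, and the job is handed in when it is done.

```bash
ls; mkdir -p pics
cat > h.py <<'E'
import numpy as np, cv2
from plant import robot
from scipy.spatial.transform import Rotation as R
def grab(name,fn=None):
    s=robot.state(); img,d=robot.read_camera(name); i=robot.camera_info(name)
    if fn: cv2.imwrite(fn,img[:,:,::-1])
    K=np.array(i["camera_matrix"])
    if name=="wrist":
        T=np.eye(4); T[:3,:3]=R.from_euler('xyz',s["tool_rot"],degrees=True).as_matrix(); T[:3,3]=s["tcp_pos"]
        M=T@np.array(i["mount"])
    else: M=np.linalg.inv(np.array(i["view"]))
    np.savez(f"{name}.npz",img=img,d=d,K=K,M=M)
    return img,d,K,M
def load(name):
    z=np.load(f"{name}.npz"); return z["img"],z["d"],z["K"],z["M"]
def cloud(d,K,M):
    v,u=np.mgrid[:d.shape[0],:d.shape[1]]
    P=np.stack([(u-K[0,2])/K[0,0]*d,-(v-K[1,2])/K[1,1]*d,-d],-1)
    return P@M[:3,:3].T+M[:3,3]
E
python3 - <<'E'
from h import *
print(robot.state())
for n in ("scene","side","wrist"):
    i=robot.camera_info(n); print(n,{k:np.round(v,3).tolist() if not isinstance(v,str) else v for k,v in i.items()})
    grab(n,f"pics/{n}0.png")
E
```

```text
pics
{'time': 0.0, 'q': array([-2.37719411, 23.94889278, -0.59165276, 92.48557673,  0.26947408,
       63.63543584, -3.03652704]), 'qd': array([ 0.06968232,  0.02531365, -0.12168469,  0.03088503, -0.07489757,
       -0.04304926, -0.08012813]), 'joint_efforts': array([ 3.43503270e-04, -8.64444852e+01,  6.79280274e-01, -4.34903777e+01,
        1.92400004e-02,  7.37222959e-03,  1.31192037e-04]), 'tcp_pos': array([ 6.24677517e-01, -2.48725043e-06,  2.41650454e-01]), 'tool_rot': array([-1.79931635e+02,  4.76880256e-03,  9.00013463e+01]), 'contact_force': array([ 0.56516098,  0.14746006, -0.21622732]), 'wrist_torque': array([ 0.00133471, -0.01030719,  0.03015885]), 'gripper_force': 0.0, 'finger_gap': 0.08555801831077735}
scene {'camera_matrix': [[451.303, 0.0, 322.598], [0.0, 451.303, 242.415], [0.0, 0.0, 1.0]], 'view': [[-0.857, 0.515, 0.01, 0.559], [-0.376, -0.64, 0.67, 0.054], [0.351, 0.571, 0.742, -1.171], [0.0, 0.0, 0.0, 1.0]]}
side {'camera_matrix': [[477.924, 0.0, 331.812], [0.0, 477.924, 239.879], [0.0, 0.0, 1.0]], 'view': [[0.756, -0.654, -0.012, -0.495], [0.392, 0.439, 0.809, -0.341], [-0.524, -0.616, 0.588, -0.896], [0.0, 0.0, 0.0, 1.0]]}
wrist {'camera_matrix': [[397.298, 0.0, 315.465], [0.0, 397.298, 236.17], [0.0, 0.0, 1.0]], 'mount': [[-0.0, 0.949, 0.316, 0.08], [1.0, 0.0, -0.001, -0.0], [-0.001, 0.316, -0.949, -0.132], [0.0, 0.0, 0.0, 1.0]]}
```

View pictures.

View pics/scene0.png

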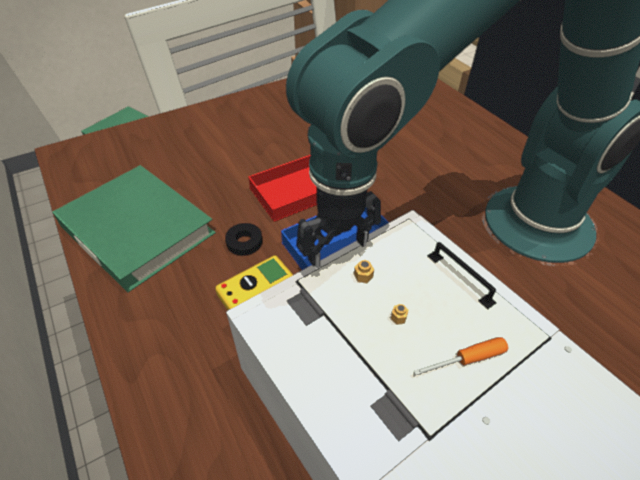

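View pics/side0.png

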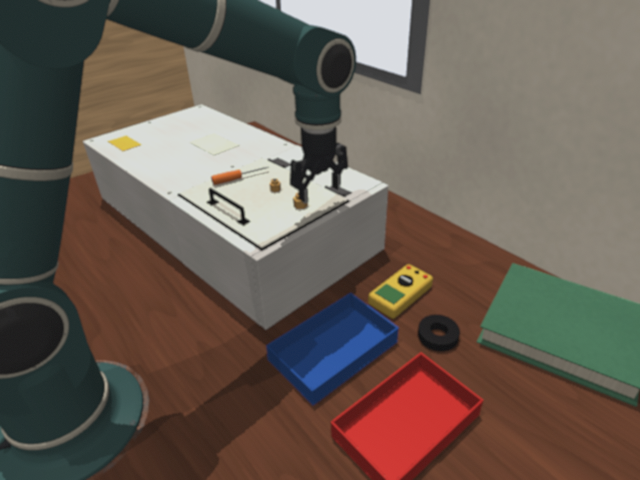

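The scene picture shows the large nut at (364,270), the small nut at (400,314), the screwdriver from (505,345) to (415,374), and the handle from (435,252) to (488,298). In the side picture the blue tray is at (333,345) and the red tray at (407,415).

```bash
cat > m.py <<'E'
from h import *
for n in ("scene","side"):
    img,d,K,M=load(n); P=cloud(d,K,M); hsv=cv2.cvtColor(img,cv2.COLOR_RGB2HSV).astype(int); H,S,V=hsv[...,0],hsv[...,1],hsv[...,2]
    z=P[...,2]; ok=d>0
    def rep(l,m):
        p=P[m&ok]
        if len(p)<8: print(n,l,len(p)); return
        r=cv2.minAreaRect((p[:,:2]*1000).astype(np.float32))
        print(n,l,len(p),"med",np.median(p,0).round(3),"zr",np.percentile(p[:,2],[2,98]).round(3),"rect",np.round(r[0],1),np.round(r[1],1),round(r[2],1))
    top=(z>.19)&(z<.26)
    rep("orange",top&(H>3)&(H<13)&(S>190)&(z>.205))
    rep("brass",top&(H>13)&(H<28)&(S>110)&(z>.212))
    rep("black",top&(V<60)&(z>.235)&(z<.255)&(P[...,0]<.56))
    rep("red",(z>.035)&(z<.055)&((H<5)|(H>174))&(S>170))
    rep("blue",(z>.035)&(z<.055)&(H>105)&(H<125)&(S>140))
    # individual blobs of brass
    m=(top&(H>13)&(H<28)&(S>110)&(z>.21)).astype(np.uint8)
    k,L,st,c=cv2.connectedComponentsWithStats(m)
    for j in range(1,k):
        if st[j,4]>15: rep(f"brass{c[j].round()}",L==j); rep(f"  top",(L==j)&(z>np.percentile(z[(L==j)&ok],80)-.002))
    px={"scene":[(435,250),(488,297),(415,374),(459,357),(505,344),(300,280),(431,434),(549,339),(412,222)],"side":[(211,193),(242,215),(227,176)]}[n]
    for u,v in px: print(n,(u,v),P[v,u].round(3))
E
python3 m.py
```

```text
scene orange 267 med [0.537 0.26  0.227] zr [0.222 0.233] rect [533.8 258.3] [21.6 70.7] 77.4
scene brass 785 med [0.596 0.147 0.231] zr [0.213 0.239] rect [572.3 156.9] [ 61.4 263.1] 20.8
scene black 809 med [0.078 0.074 0.246] zr [0.235 0.254] rect [207.6  48.3] [549.6 180.2] 12.5
scene red 426 med [ 0.54  -0.435  0.04 ] zr [0.035 0.045] rect [ 595.1 -320.2] [504.9 183.8] 56.6
scene blue 205 med [ 0.604 -0.227  0.041] zr [0.035 0.045] rect [ 492.5 -219. ] [240.7 128.6] 5.3
scene brass[363. 272.] 286 med [0.604 0.049 0.229] zr [0.212 0.24 ] rect [599.2  43.4] [26.  30.9] 48.5
scene   top 72 med [0.6   0.045 0.238] zr [0.235 0.241] rect [598.3  41.7] [19.5 21.1] 1.3
scene brass[399. 315.] 212 med [0.603 0.146 0.227] zr [0.212 0.236] rect [599.5 142.5] [21. 23.] 42.8
scene   top 60 med [0.601 0.143 0.235] zr [0.232 0.237] rect [597.5 141.3] [15.3 17.4] 44.0
scene brass[484. 349.] 300 med [0.533 0.259 0.232] zr [0.229 0.235] rect [532.9 259.3] [10.5 70.9] 75.9
scene   top 215 med [0.532 0.259 0.232] zr [0.231 0.235] rect [533.3 259. ] [10.3 70.1] 77.2
scene (435, 250) [0.466 0.071 0.22
[... 499 characters left out ...]
13.5] 28.7
side red 1673 med [ 0.462 -0.425  0.044] zr [0.035 0.048] rect [ 587.9 -366.8] [527.8 234.8] 25.2
side blue 1206 med [ 0.467 -0.229  0.042] zr [0.035 0.048] rect [ 484.5 -200. ] [241.2 152.4] 0.3
side brass[275. 186.] 78 med [0.591 0.133 0.225] zr [0.212 0.236] rect [592.2 133. ] [11.6 20.7] 67.8
side   top 26 med [0.59  0.134 0.232] zr [0.229 0.236] rect [591.6 134.4] [ 9.1 17.7] 67.1
side brass[299. 202.] 92 med [0.585 0.033 0.225] zr [0.212 0.256] rect [576.7  23.6] [47.2 25.3] 42.6
side   top 30 med [0.585 0.038 0.234] zr [0.23  0.258] rect [578.8  22.2] [52.6 11.8] 68.7
side (211, 193) [0.449 0.185 0.237]
side (242, 215) [0.457 0.067 0.23 ]
side (227, 176) [0.526 0.246 0.229]
```

View pics/wrist0.png

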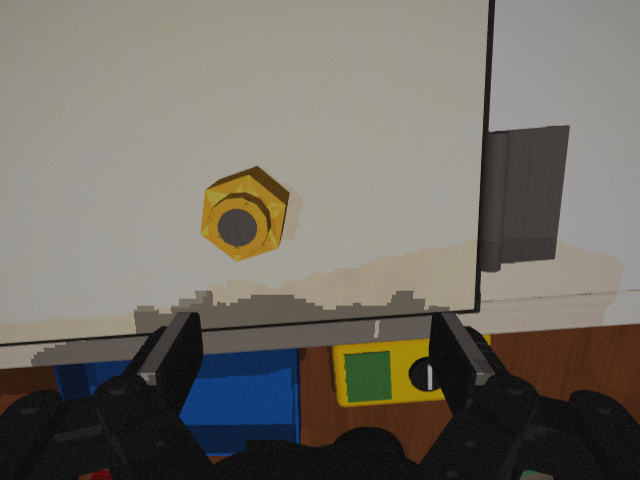

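```bash
cat > w.py <<'E'
from h import *
import sys
def blobs(img,d,K,M,z0=.211):
    P=cloud(d,K,M); hsv=cv2.cvtColor(img,cv2.COLOR_RGB2HSV).astype(int); H,S,V=hsv[...,0],hsv[...,1],hsv[...,2]; z=P[...,2]
    for l,m in (("brass",(H>13)&(H<30)&(S>110)&(z>z0)),("orange",(H>3)&(H<=13)&(S>170)&(z>z0)),("black",(V<70)&(z>.236)&(z<.252))):
        m=m&(d>0.1)&(z<.26)
        k,L,st,c=cv2.connectedComponentsWithStats(cv2.morphologyEx(m.astype(np.uint8),cv2.MORPH_OPEN,np.ones((3,3))))
        for j in range(1,k):
            if st[j,4]<60: continue
            p=P[L==j]; r=cv2.minAreaRect((p[:,:2]*1000).astype(np.float32)); print(l,c[j].round(),st[j,4],"med",np.median(p,0).round(4),"z",np.percentile(p[:,2],[2,98]).round(3),"rect",np.round(r[0],1),np.round(r[1],1),round(r[2],1))
            if l=="brass":
                # top of hex flange (z of hex top) orientation and neck-top centre
                for zz in (.228,.230,.236,.240):
                    q=p[abs(p[:,2]-zz)<.0015]
                    if len(q)>30:
                        cc,rr=cv2.minEnclosingCircle((q[:,:2]*1000).astype(np.float32)); print("   z",zz,len(q),"circ",np.round(cc,1),round(rr,1),"mean",q.mean(0).round(4))
if __name__=="__main__":
    if len(sys.argv)>1: a=grab("wrist",sys.argv[1])
    else: a=load("wrist")
    blobs(*a)
E
python3 w.py
python3 - <<'E'
from h import *
img,d,K,M=load("side"); P=cloud(d,K,M); hsv=cv2.cvtColor(img,cv2.COLOR_RGB2HSV).astype(int); H,S,V=hsv[...,0],hsv[...,1],hsv[...,2]; z=P[...,2]
for l,m in (("red",((H<5)|(H>174))&(S>170)),("blue",(H>105)&(H<125)&(S>140)),("yel",(H>20)&(H<32)&(S>150))):
    m=m&(z<.06)&(d>0)
    k,L,st,c=cv2.connectedComponentsWithStats(m.astype(np.uint8)); j=1+st[1:,4].argmax()
    for lo,hi in ((.038,.06),(-.01,.012),(.0,.06)):
        p=P[(L==j)&(z>lo)&(z<hi)]
        if len(p)<20: continue
        r=cv2.minAreaRect((p[:,:2]*1000).astype(np.float32)); print(l,lo,len(p),np.round(r[0],1),np.round(r[1],1),round(r[2],1))
E
```

```text
brass [246. 211.] 4911 med [0.6006 0.045  0.2309] z [0.214 0.241] rect [597.  39.] [34.2 30.3] 79.2
   z 0.228 254 circ [597.3  39.4] 16.8 mean [0.6007 0.0469 0.2286]
   z 0.23 2166 circ [597.   38.9] 17.2 mean [0.599  0.0426 0.2303]
   z 0.236 128 circ [598.4  41.7] 10.3 mean [0.6018 0.0461 0.236 ]
   z 0.24 1617 circ [597.2  39. ] 11.0 mean [0.5975 0.0396 0.2403]
black [233. 228.] 236 med [0.596  0.0394 0.2411] z [0.24  0.242] rect [595.6  38.4] [ 5.  12.7] 29.6
black [195. 333.] 411 med [0.5817 0.0021 0.2487] z [0.245 0.252] rect [ 5.816e+02 -3.000e-01] [ 6.6 22.7] 17.1
black [436. 333.] 425 med [0.6672 0.0018 0.2489] z [0.245 0.252] rect [ 6.676e+02 -1.000e-01] [23.   7.3] 72.0
red 0.038 1425 [ 470.5 -421.7] [151.8 243.1] 89.5
red -0.01 7965 [ 487.2 -416.8] [276.9 165.3] 0.9
red 0.0 11473 [ 486.3 -415. ] [275.2 165.9] 0.0
blue 0.038 950 [ 484.5 -200. ] [241.3 151.5] 0.6
blue -0.01 4686 [ 484.9 -200.1] [240.5 151.1] 0.6
blue 0.0 7681 [ 484.5 -200.1] [241.3 152.3] 0.4
yel 0.038 78 [ 718.9 -177.5] [146.4  64. ] 5.7
yel -0.01 105 [ 736.  -185.1] [193.   72.6] 0.6
yel 0.0 1370 [ 736.2 -176.2] [196.3  79.7] 5.1
```

```bash
python3 -m crank '[0.975,-0.7,0,0,0,0, 0,0,0,0,0,0.9, 0,0,0,0,0,0.9, 0,0,0.25,0,0,0, 0,0,0.25,0,0,0]' 85 40; python3 -m crank '[0,0,0,0,0,0, 0,0,0,0,0,0, 0,0,0,0,0,0, 0,0,0,0,0,0, 0,0,0,0,0,0]' 10 40
```

```text
time: 0.78
tcp_pos: [0.5968, 0.039, 0.2212]
tool_rot: [-180.0, 0.0, 79.3]
contact_force: [0.3, -0.1, -0.4]
finger_gap: 0.085
gripper_force: 0.0
time: 1.4
tcp_pos: [0.5972, 0.039, 0.2227]
tool_rot: [180.0, -0.0, 79.2]
contact_force: [-0.9, -0.5, 5.5]
finger_gap: 0.0289
gripper_force: 40.7
```

```bash
python3 -m crank '[0,0,-0.7,0,0,-0.6, 0,0,-0.7,0,0,-0.6, 0,0,-0.7,0,0,-0.6, -0.96,-0.37,0,0,0,0, -0.96,-0.37,0,0,0,0]'
python3 -m crank '[-0.96,-0.37,0,0,0,0, -0.96,-0.37,0,0,0,0, -0.96,-0.37,0,0,0,0, -0.96,-0.37,0,0,0,0, -0.96,-0.37,0,0,0,0]'
python3 -m crank '[-0.96,-0.37,0,0,0,0, -0.96,-0.37,0,0,0,0, -0.96,-0.37,0,0,0,0, -0.96,-0.37,0,0,0,0, -0.96,-0.37,0,0,0,0]'
python3 -m crank '[0,0,0.9,0,0,0, 0,0,0.9,0,0,0, 0,0,0.9,0,0,0, 0,0,0.9,0,0,0, 0,0,0.9,0,0,0]'
```

```text
time: 2.02
tcp_pos: [0.5669, -0.0386, 0.3063]
tool_rot: [180.0, 0.0, 90.1]
contact_force: [0.4, -0.7, -1.6]
finger_gap: 0.0288
gripper_force: 40.1
time: 2.65
tcp_pos: [0.4927, -0.2309, 0.3062]
tool_rot: [-180.0, -0.0, 90.0]
contact_force: [1.3, -0.1, 0.2]
finger_gap: 0.0289
gripper_force: 40.1
time: 3.28
tcp_pos: [0.4188, -0.4229, 0.3062]
tool_rot: [-180.0, -0.0, 90.0]
contact_force: [0.6, -0.4, -0.9]
finger_gap: 0.0292
gripper_force: 40.1
time: 3.9
tcp_pos: [0.4193, -0.4216, 0.1251]
tool_rot: [-180.0, -0.0, 90.0]
contact_force: [1.0, -0.2, -1.7]
finger_gap: 0.0292
gripper_force: 40.1
```

```bash
python3 -m crank '[0,0,0.8,0,0,0, 0,0,0.8,0,0,0, 0,0,0.8,0,0,0, 0,0,0,0,0,0, 0,0,0,0,0,0]'
python3 -m crank '[0,0,0,0,0,0, 0,0,0,0,0,0, 0,0,0,0,0,0, 0,0,-0.3,0,0,0, 0,0,-0.9,0,0,0]' 55
python3 -m crank '[0,0,-1,0,0,0, 0,0,-1,0,0,0, 0,0,-1,0,0,0, 0,0,-1,0,0,0, 0,0,-1,0,0,0]'
python3 - <<'E'
from h import *
grab("wrist","pics/w1.png")
E
```

```text
time: 4.53
tcp_pos: [0.4197, -0.4222, 0.0314]
tool_rot: [180.0, 0.0, 90.0]
contact_force: [0.2, 0.9, -0.3]
finger_gap: 0.0288
gripper_force: 40.0
time: 5.15
tcp_pos: [0.4187, -0.4212, 0.0782]
tool_rot: [-179.9, -0.1, 90.0]
contact_force: [0.9, 0.1, 0.3]
finger_gap: 0.0548
gripper_force: 0.0
time: 5.78
tcp_pos: [0.4191, -0.4216, 0.2806]
tool_rot: [180.0, 0.0, 90.0]
contact_force: [-0.3, -0.2, 0.1]
finger_gap: 0.0554
gripper_force: 0.0
```

View pics/w1.png

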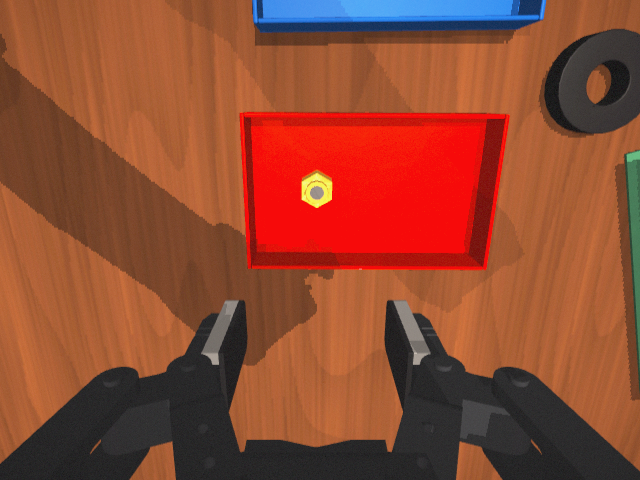

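The wrist picture shows the large nut at (316,190), well inside the red tray.

```bash
python3 -m crank '[0.94,0.21,-0.4,0,0,0, 0.94,0.21,-0.4,0,0,0, 0.94,0.21,-0.4,0,0,0, 0.94,0.21,-0.4,0,0,0, 0.94,0.21,-0.4,0,0,0]'
python3 -m crank '[0.94,0.21,0,0,0,0, 0.94,0.21,0,0,0,0, 0.94,0.21,0,0,0,0, 0.94,0.21,0,0,0,0, 0.94,0.21,0,0,0,0]' 85
python3 -m crank '[0.94,0.21,0,0,0,0, 0.94,0.21,0,0,0,0, 0.94,0.21,0,0,0,0, 0.94,0.21,0,0,0,0, 0,0,0,0,0,0]'
python3 w.py pics/w2.png
```

```text
time: 6.45
tcp_pos: [0.4612, -0.2325, 0.3595]
tool_rot: [180.0, 0.0, 90.0]
contact_force: [0.9, -0.7, 0.9]
finger_gap: 0.0551
gripper_force: 0.0
time: 7.08
tcp_pos: [0.5032, -0.0447, 0.359]
tool_rot: [180.0, 0.0, 90.0]
contact_force: [0.3, -0.4, 0.8]
finger_gap: 0.0851
gripper_force: 0.0
time: 7.7
tcp_pos: [0.5367, 0.1073, 0.3585]
tool_rot: [-180.0, -0.0, 90.2]
contact_force: [-0.0, -0.9, -0.5]
finger_gap: 0.0847
gripper_force: 0.0
brass [402. 179.] 1087 med [0.5925 0.1418 0.2289] z [0.213 0.238] rect [596.2 139. ] [24.3 26.2] 9.6
   z 0.228 438 circ [596.4 138.5] 13.6 mean [0.5946 0.1403 0.2284]
   z 0.23 266 circ [596.5 138.3] 13.3 mean [0.5939 0.14   0.2292]
   z 0.236 332 circ [596.3 138.4] 8.9 mean [0.5958 0.1388 0.2363]
orange [331.   7.] 1010 med [0.547  0.2414 0.2282] z [0.222 0.232] rect [538.7 242.1] [ 7.9 52.7] 83.3
black [188. 189.] 3301 med [0.4572 0.1375 0.2475] z [0.242 0.249] rect [456.8 129.8] [ 10.1 128. ] 4.8
```

View pics/w2.png

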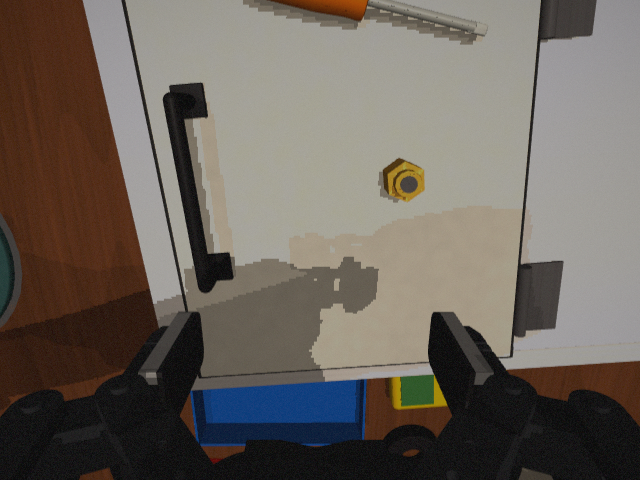

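The wrist picture shows the small nut at (404,180), the handle bar from (170,100) to (207,285), and the screwdriver along the top edge, with its tip at (485,30).

Run:
```python
from h import *
img,d,K,M=load("wrist"); P=cloud(d,K,M); p=P[150:215,370:440].reshape(-1,3)
q=p[(p[:,2]>.2255)&(p[:,2]<.24)][:,:2]*1000
for a in range(-30,31,4):
    u=np.array([np.cos(np.radians(a)),np.sin(np.radians(a))]); s=q@u; print(a,round(np.percentile(s,99.3)-np.percentile(s,.7),1),end=" | ")
cv2.imwrite("pics/w2c.png",cv2.resize(img[140:220,360:460,::-1],None,fx=6,fy=6,interpolation=cv2.INTER_CUBIC))
```

```text
-30 25.3 | -26 25.5 | -22 25.6 | -18 25.4 | -14 25.4 | -10 25.1 | -6 24.8 | -2 24.4 | 2 23.9 | 6 23.8 | 10 23.8 | 14 23.9 | 18 24.3 | 22 24.5 | 26 24.7 | 30 24.9 |
```

View pics/w2c.png

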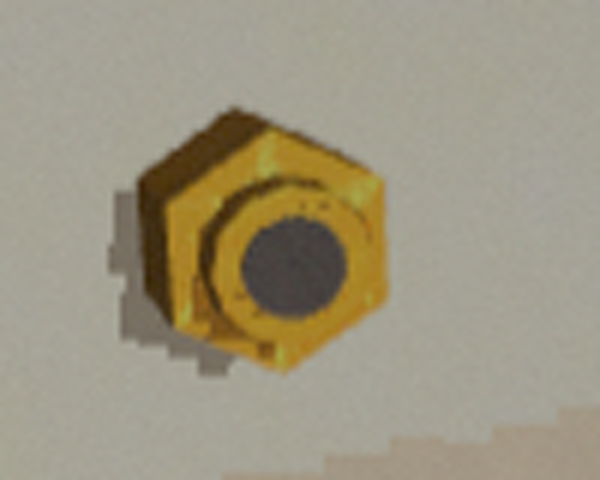

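```bash
python3 -m crank '[0,0,0,0,0,-0.8, 0,0,0,0,0,0, 0,0,0,0,0,0, 0,0,0,0,0,0, 0,0,0,0,0,0]' 60; python3 w.py pics/w3.png | grep -A4 brass
```

```text
time: 8.38
tcp_pos: [0.537, 0.1045, 0.3583]
tool_rot: [-180.0, 0.0, 94.8]
contact_force: [0.2, -0.3, 0.2]
finger_gap: 0.06
gripper_force: 0.0
brass [406. 182.] 1095 med [0.5919 0.1417 0.2289] z [0.212 0.237] rect [596.4 138.7] [24.4 26.2] 9.5
   z 0.228 456 circ [596.4 138.3] 13.7 mean [0.5942 0.1401 0.2284]
   z 0.23 274 circ [596.5 138.3] 13.3 mean [0.5938 0.1402 0.2291]
   z 0.236 343 circ [596.4 138.4] 8.9 mean [0.5959 0.1388 0.2364]
orange [358.   6.] 721 med [0.5522 0.2404 0.2279] z [0.222 0.233] rect [546. 241.] [ 7.6 38.5] 83.7
```

```bash
python3 -m crank '[0.36,0.78,0.5,0,0,0, 0.36,0.78,0.5,0,0,0, 0,0,0.78,0,0,0, 0,0,0.78,0,0,0, 0,0,0.77,0,0,0]'
python3 -m crank '[0,0,0,0,0,0, 0,0,0,0,0,0, 0,0,0,0,0,0, 0,0,0,0,0,0, 0,0,0,0,0,0]' 5 40
```

```text
time: 9.05
tcp_pos: [0.5967, 0.1385, 0.2239]
tool_rot: [-180.0, 0.0, 94.8]
contact_force: [0.6, 1.1, -0.7]
finger_gap: 0.0597
gripper_force: 0.0
time: 9.68
tcp_pos: [0.5974, 0.1387, 0.2265]
tool_rot: [179.9, -0.0, 94.8]
contact_force: [-1.1, 0.4, 7.7]
finger_gap: 0.0228
gripper_force: 40.5
```

```bash
python3 -m crank '[0,0,-0.7,0,0,0.4, 0,0,-0.7,0,0,0.4, 0,0,-0.7,0,0,0, 0,0,0,0,0,0, 0,0,0,0,0,0]'
python3 -m crank '[-0.934,-0.128,0,0,0,0, -0.934,-0.128,0,0,0,0, -0.934,-0.128,0,0,0,0, -0.934,-0.128,0,0,0,0, -0.934,-0.128,0,0,0,0]'
python3 -m crank '[-0.934,-0.128,0,0,0,0, -0.934,-0.128,0,0,0,0, -0.934,-0.128,0,0,0,0, -0.934,-0.128,0,0,0,0, -0.934,-0.128,0,0,0,0]'
python3 -m crank '[-0.934,-0.128,0,0,0,0, -0.934,-0.128,0,0,0,0, -0.934,-0.128,0,0,0,0, -0.934,-0.128,0,0,0,0, -0.934,-0.128,0,0,0,0]'
python3 -m crank '[0,0,0.9,0,0,0, 0,0,0.9,0,0,0, 0,0,0.9,0,0,0, 0,0,0.9,0,0,0, 0,0,0.9,0,0,0]'
```

```text
time: 10.3
tcp_pos: [0.5966, 0.1385, 0.3088]
tool_rot: [-180.0, 0.0, 90.0]
contact_force: [-0.9, 0.3, -1.2]
finger_gap: 0.0225
gripper_force: 39.7
time: 10.92
tcp_pos: [0.5705, -0.0495, 0.3082]
tool_rot: [-179.9, 0.0, 90.0]
contact_force: [-0.7, -0.3, -0.6]
finger_gap: 0.023
gripper_force: 39.7
time: 11.55
tcp_pos: [0.5449, -0.2361, 0.3082]
tool_rot: [-179.9, -0.0, 90.0]
contact_force: [1.5, -0.0, -0.1]
finger_gap: 0.0225
gripper_force: 39.7
time: 12.18
tcp_pos: [0.5195, -0.4229, 0.3081]
tool_rot: [-179.9, -0.0, 90.0]
contact_force: [-0.1, -0.3, -0.2]
finger_gap: 0.0229
gripper_force: 39.7
time: 12.8
tcp_pos: [0.5194, -0.4215, 0.127]
tool_rot: [-179.9, -0.0, 90.0]
contact_force: [0.4, -1.7, 0.1]
finger_gap: 0.023
gripper_force: 39.7
```

```bash
python3 -m crank '[0,0,0.8,0,0,0, 0,0,0.8,0,0,0, 0,0,0.8,0,0,0, 0,0,0,0,0,0, 0,0,0,0,0,0]'
python3 -m crank '[0,0,0,0,0,0, 0,0,0,0,0,0, 0,0,0,0,0,0, 0,0,-0.3,0,0,0, 0,0,-0.9,0,0,0]' 50
python3 -m crank '[0,0,-1,0,0,0, 0,0,-1,0,0,0, 0,0,-1,0,0,0, 0,0,-1,0,0,0, 0,0,-1,0,0,0]'
python3 -m crank '[0.97,0.05,-0.4,0,0,0, 0.97,0.05,-0.4,0,0,0, 0.97,0.05,-0.4,0,0,0, 0.97,0.05,-0.4,0,0,0, 0.97,0.05,-0.4,0,0,0]'
python3 -m crank '[0.97,0.05,0,0,0,0, 0.97,0.05,0,0,0,0, 0.97,0.05,0,0,0,0, 0.97,0.05,0,0,0,0, 0.97,0.05,0,0,0,0]'
python3 -m crank '[0.97,0.05,0,0,0,0, 0.97,0.05,0,0,0,0, 0.97,0.05,0,0,0,0, 0.97,0.05,0,0,0,0, 0.97,0.05,0,0,0,0]'
python3 -m crank '[0.6,0,0,0,0,0, 0,0,0,0,0,0, 0,0,0,0,0,0, 0,0,0,0,0,0, 0,0,0,0,0,0]'
python3 w.py pics/w4.png
python3 - <<'E'
from h import *
grab("side","pics/side4.png")
img,d,K,M=load("side"); P=cloud(d,K,M); hsv=cv2.cvtColor(img,cv2.COLOR_RGB2HSV); m=(hsv[...,0]>14)&(hsv[...,0]<32)&(hsv[...,1]>110)&(P[...,1]<-.34)&(P[...,1]>-.5)&(P[...,2]<.06)&(P[...,0]<.6)
k,L,st,c=cv2.connectedComponentsWithStats(m.astype(np.uint8))
for j in range(1,k):
    if st[j,4]>20: print(c[j],st[j,4],np.median(P[L==j],0).round(3))
E
```

```text
time: 13.42
tcp_pos: [0.5201, -0.4222, 0.0339]
tool_rot: [180.0, 0.0, 90.0]
contact_force: [0.4, -0.0, 0.3]
finger_gap: 0.0229
gripper_force: 39.7
time: 14.05
tcp_pos: [0.5192, -0.4213, 0.0809]
tool_rot: [-179.9, -0.1, 90.0]
contact_force: [-1.0, -0.6, 0.1]
finger_gap: 0.05
gripper_force: 0.0
time: 14.68
tcp_pos: [0.5197, -0.4218, 0.2835]
tool_rot: [180.0, 0.0, 90.0]
contact_force: [0.5, 0.6, 0.3]
finger_gap: 0.0501
gripper_force: 0.0
time: 15.3
tcp_pos: [0.5296, -0.2266, 0.3626]
tool_rot: [180.0, 0.0, 90.0]
contact_force: [0.5, 0.1, 0.3]
finger_gap: 0.0501
gripper_force: 0.0
time: 15.92
tcp_pos: [0.5396, -0.0327, 0.3621]
tool_rot: [179.9, 0.0, 90.0]
contact_force: [0.8, -0.1, 0.1]
finger_gap: 0.05
gripper_force: 0.0
time: 16.55
tcp_pos: [0.5497, 0.1612, 0.3621]
tool_rot: [179.9, 0.0, 90.0]
contact_force: [0.4, -0.2, 0.4]
finger_gap: 0.0496
gripper_force: 0.0
time: 17.18
tcp_pos: [0.5501, 0.1835, 0.3612]
tool_rot: [180.0, 0.0, 89.9]
contact_force: [-0.3, -0.2, 0.1]
finger_gap: 0.0498
gripper_force: 0.0
brass [285. 115.] 2003 med [0.5309 0.2568 0.2332] z [0.231 0.235] rect [531.1 256.6] [11.5 72.8] 76.4
   z 0.23 183 circ [532.5 257.2] 35.1 mean [0.5362 0.2596 0.231 ]
   z 0.236 215 circ [529.4 254.7] 30.8 mean [0.5231 0.2567 0.2349]
orange [288. 103.] 832 med [0.533  0.2645 0.2283] z [0.222 0.232] rect [532.4 264. ] [ 6.5 72.8] 78.2
orange [279. 129.] 1396 med [0.5255 0.2477 0.2316] z [0.227 0.234] rect [528.6 247.3] [11.1 74.1] 75.1
black [178. 282.] 2105 med [0.4563 0.1495 0.2474] z [0.241 0.249] rect [455.9 143.4] [ 10.2 101.5] 4.8
[423.94771242 404.35947712] 153 [ 0.513 -0.425  0.025]
[386.76811594 436.68115942] 276 [ 0.412 -0.427  0.027]
```

View pics/w4.png

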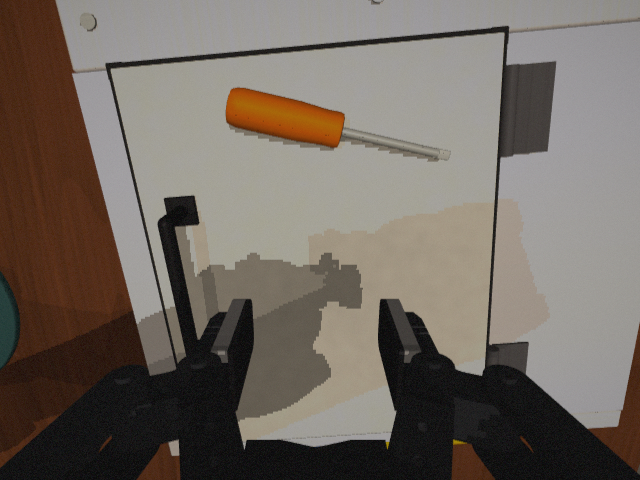

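The wrist picture shows the screwdriver handle from (227,105) to (343,130) and its tip at (448,154). The side camera measurement puts both nuts in the red tray.

```bash
python3 -m crank '[0.91,-0.24,0,0,0,0, 0.91,-0.24,0,0,0,0, 0,0,0,0,0,-0.98, 0,0,0,0,0,-0.98, 0,0,0,0,0,-0.98]' 60
python3 -m crank '[0,0,0,0,0,-0.98, 0,0,0,0,0,-0.98, 0,0,0,0,0,-0.98, 0,0,0,0,0,-0.98, 0,0,0,0,0,-0.98]'
python3 -m crank '[0,0,0,0,0,-0.98, 0,0,0,0,0,-0.98, 0,0,0,0,0,-0.98, 0,0,0,0,0,-0.98, 0,0,0,0,0,-0.98]'
python3 -m crank '[0,0,0.85,0,0,0, 0,0,0.85,0,0,0, 0,0,0.85,0,0,0, 0,0,0,0,0,0, 0,0,0,0,0,0]'
```

```text
time: 17.9
tcp_pos: [0.5308, 0.2569, 0.361]
tool_rot: [-180.0, 0.0, 107.8]
contact_force: [-0.2, -0.6, -0.4]
finger_gap: 0.0601
gripper_force: 0.0
time: 18.52
tcp_pos: [0.5308, 0.2568, 0.361]
tool_rot: [-180.0, -0.0, 137.2]
contact_force: [0.8, 0.8, -0.5]
finger_gap: 0.0601
gripper_force: 0.0
time: 19.15
tcp_pos: [0.5308, 0.2568, 0.3611]
tool_rot: [-180.0, -0.0, 166.6]
contact_force: [0.8, 0.8, 0.9]
finger_gap: 0.0598
gripper_force: 0.0
time: 19.77
tcp_pos: [0.5313, 0.2572, 0.2605]
tool_rot: [180.0, 0.1, 166.4]
contact_force: [1.8, -0.2, 0.6]
finger_gap: 0.0599
gripper_force: 0.0
```

```bash
python3 -m crank '[0,0,0.5,0,0,0, 0,0,0.42,0,0,0, 0,0,0,0,0,0, 0,0,0,0,0,0, 0,0,0,0,0,0]'
python3 -m crank '[0,0,0,0,0,0, 0,0,0,0,0,0, 0,0,0,0,0,0, 0,0,0,0,0,0, 0,0,0,0,0,0]' 5 40
python3 -m crank '[0,0,-0.7,0,0,0, 0,0,-0.7,0,0,0, 0,0,-0.7,0,0,0, 0,0,0,0,0,0, 0,0,0,0,0,0]'
```

```text
time: 20.4
tcp_pos: [0.5311, 0.2571, 0.223]
tool_rot: [180.0, 0.0, 166.4]
contact_force: [0.0, -0.5, 0.4]
finger_gap: 0.0603
gripper_force: 0.0
time: 21.02
tcp_pos: [0.5308, 0.257, 0.2225]
tool_rot: [180.0, 0.0, 166.4]
contact_force: [-1.2, -1.2, 5.4]
finger_gap: 0.0236
gripper_force: 39.1
time: 21.65
tcp_pos: [0.5305, 0.2567, 0.3055]
tool_rot: [-180.0, -0.0, 166.4]
contact_force: [0.5, 0.0, -0.8]
finger_gap: 0.0232
gripper_force: 39.3
```

```bash
python3 -m crank '[0,0,0,0,0,-0.76, 0,0,0,0,0,-0.76, 0,0,0,0,0,-0.75, 0.158,-0.95,0,0,0,0, 0.158,-0.95,0,0,0,0]'
python3 -m crank '[0.158,-0.95,0,0,0,0, 0.158,-0.95,0,0,0,0, 0.158,-0.95,0,0,0,0, 0.158,-0.95,0,0,0,0, 0.158,-0.95,0,0,0,0]'
python3 -m crank '[0.158,-0.95,0,0,0,0, 0.158,-0.95,0,0,0,0, 0.158,-0.95,0,0,0,0, 0.158,-0.95,0,0,0,0, 0.158,-0.95,0,0,0,0]'
python3 -m crank '[0,0,0.9,0,0,0, 0,0,0.9,0,0,0, 0,0,0.9,0,0,0, 0,0,0.9,0,0,0, 0,0,0.9,0,0,0]'
python3 -m crank '[0,0,0.8,0,0,0, 0,0,0.8,0,0,0, 0,0,0.75,0,0,0, 0,0,0,0,0,0, 0,0,0,0,0,0]'
```

```text
time: 22.28
tcp_pos: [0.5175, 0.1799, 0.3049]
tool_rot: [-180.0, -0.1, -179.9]
contact_force: [0.0, -0.6, -0.4]
finger_gap: 0.0234
gripper_force: 39.4
time: 22.9
tcp_pos: [0.486, -0.0104, 0.3053]
tool_rot: [180.0, -0.1, -179.9]
contact_force: [0.6, 0.3, -0.6]
finger_gap: 0.0238
gripper_force: 39.4
time: 23.52
tcp_pos: [0.4547, -0.2003, 0.3053]
tool_rot: [180.0, -0.1, -179.9]
contact_force: [0.9, 0.3, -1.1]
finger_gap: 0.0237
gripper_force: 39.4
time: 24.15
tcp_pos: [0.4547, -0.1989, 0.1243]
tool_rot: [180.0, -0.1, -179.9]
contact_force: [0.3, -0.0, -1.2]
finger_gap: 0.0234
gripper_force: 39.4
time: 24.78
tcp_pos: [0.4555, -0.1992, 0.0329]
tool_rot: [-180.0, -0.0, -179.9]
contact_force: [-0.5, 0.9, -0.1]
finger_gap: 0.0234
gripper_force: 39.4
```

```bash
python3 -m crank '[0,0,0.1,0,0,0, 0,0,0,0,0,0, 0,0,0,0,0,0, 0,0,-0.3,0,0,0, 0,0,-0.9,0,0,0]' 50
python3 -m crank '[0,0,-1,0,0,0, 0,0,-1,0,0,0, 0,0,-1,0,0,0, 0,0,-1,0,0,0, 0,0,-1,0,0,0]'
python3 -m crank '[0,0,-1,0,0,0, 0,0,-1,0,0,0, 0,0,0,0,0,0, 0,0,0,0,0,0, 0,0,0,0,0,0]'
python3 - <<'E'
from h import *
grab("wrist","pics/w5.png")
E
```

```text
time: 25.4
tcp_pos: [0.4546, -0.1988, 0.0765]
tool_rot: [179.9, -0.1, -179.9]
contact_force: [0.6, -0.1, -0.1]
finger_gap: 0.0506
gripper_force: 0.0
time: 26.02
tcp_pos: [0.455, -0.1989, 0.2787]
tool_rot: [-180.0, 0.0, -179.9]
contact_force: [-0.7, -0.7, 0.0]
finger_gap: 0.0496
gripper_force: 0.0
time: 26.65
tcp_pos: [0.455, -0.199, 0.3556]
tool_rot: [180.0, -0.1, -179.9]
contact_force: [-0.6, -0.1, -0.7]
finger_gap: 0.0502
gripper_force: 0.0
```

View pics/w5.png

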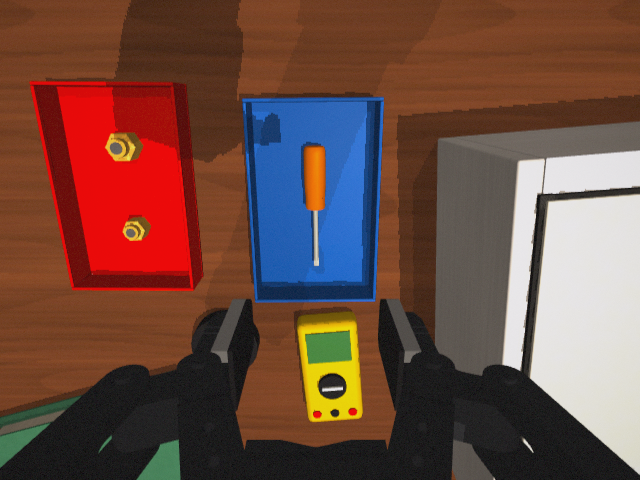

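Wrist picture: the screwdriver lies in the blue tray at (314,180)–(317,262), and the nuts lie in the red tray at (123,147) and (136,230). Next comes the handle.

```bash
python3 -m crank '[-0.05,0.95,0,0,0,0, 0,0.95,0,0,0,0, 0,0.95,0,0,0,0, 0,0.95,0,0,0,0, 0,0.95,0,0,0,0]'
python3 -m crank '[0,0.87,0,0,0,0, 0,0.87,0,0,0,0, 0,0.87,0,0,0,0, 0,0.87,0,0,0,0, 0,0,0,0,0,0.95]'
python3 -m crank '[0,0,0,0,0,0.95, 0,0,0,0,0,0.95, 0,0,0,0,0,0.95, 0,0,0,0,0,0.95, 0,0,0,0,0,0.95]'
python3 -m crank '[0,0,0,0,0,0.95, 0,0,0,0,0,0.95, 0,0,0,0,0,0.95, 0,0,0,0,0,0.95, 0,0,0,0,0,0.95]'
python3 -m crank '[0,0,0,0,0,0.95, 0,0,0,0,0,0.95, 0,0,0,0,0,0.95, 0,0,0,0,0,0.9, 0,0,0,0,0,0]'
```

```text
time: 27.32
tcp_pos: [0.4568, -0.0079, 0.3558]
tool_rot: [180.0, -0.1, -179.9]
contact_force: [0.7, 0.4, -0.1]
finger_gap: 0.0499
gripper_force: 0.0
time: 27.95
tcp_pos: [0.4565, 0.1324, 0.3558]
tool_rot: [180.0, -0.1, 174.5]
contact_force: [-0.5, -0.8, -0.4]
finger_gap: 0.05
gripper_force: 0.0
time: 28.58
tcp_pos: [0.4568, 0.13, 0.3557]
tool_rot: [-180.0, -0.0, 145.7]
contact_force: [0.1, -0.0, -0.2]
finger_gap: 0.0496
gripper_force: 0.0
time: 29.2
tcp_pos: [0.4568, 0.13, 0.3557]
tool_rot: [-179.9, -0.0, 117.2]
contact_force: [0.9, 0.3, -0.5]
finger_gap: 0.05
gripper_force: 0.0
time: 29.82
tcp_pos: [0.4569, 0.13, 0.3558]
tool_rot: [-179.9, 0.0, 94.9]
contact_force: [-0.5, -0.6, -0.1]
finger_gap: 0.0501
gripper_force: 0.0
```

```bash
python3 -m crank '[0,0,0.8,0,0,0, 0,0,0.8,0,0,0, 0,0,0.8,0,0,0, 0,0,0.4,0,0,0, 0,0,0.2,0,0,0]'
python3 -m crank '[0,0,0,0,0,0, 0,0,0,0,0,0, 0,0,0,0,0,0, 0,0,0,0,0,0, 0,0,0,0,0,0]' 0 80
python3 -m crank '[0,0,0,0,0,0, 0,0,0,0,0,0, 0,0,0,0,0,0, 0,0,0,0,0,0, 0,0,0,0,0,0]'
```

```text
time: 30.45
tcp_pos: [0.457, 0.1301, 0.2359]
tool_rot: [-180.0, 0.0, 94.9]
contact_force: [-0.2, -0.8, -0.2]
finger_gap: 0.05
gripper_force: 0.0
time: 31.08
tcp_pos: [0.4566, 0.1301, 0.2371]
tool_rot: [-180.0, 0.0, 94.9]
contact_force: [-10.1, -0.9, 11.3]
finger_gap: 0.0072
gripper_force: 78.3
time: 31.7
tcp_pos: [0.4566, 0.1301, 0.2371]
tool_rot: [-180.0, 0.0, 94.9]
contact_force: [-9.9, -1.9, 10.7]
finger_gap: 0.007
gripper_force: 78.3
```

```bash
python3 -m crank '[0,0,-0.05,0,0,0, 0,0,-0.05,0,0,0, 0,0,-0.05,0,0,0, 0,0,-0.05,0,0,0, 0,0,0,0,0,0]'
python3 -m crank '[0,0.01,-0.05,0,0,0, 0,0.01,-0.05,0,0,0, 0,0.01,-0.05,0,0,0, 0,0.01,-0.05,0,0,0, 0,0,0,0,0,0]'
```

```text
time: 32.33
tcp_pos: [0.4578, 0.1302, 0.2447]
tool_rot: [179.9, -0.0, 94.9]
contact_force: [5.4, 1.5, -6.3]
finger_gap: 0.0071
gripper_force: 79.5
time: 32.95
tcp_pos: [0.4596, 0.1303, 0.2529]
tool_rot: [179.9, -0.0, 94.9]
contact_force: [6.3, 1.5, -7.3]
finger_gap: 0.0069
gripper_force: 79.7
```

```bash
python3 -m crank '[0,0.03,-0.1,0,0,0, 0,0.03,-0.1,0,0,0, 0,0.03,-0.1,0,0,0, 0,0.03,-0.1,0,0,0, 0,0,0,0,0,0]'
python3 -m crank '[0,0.037,-0.1,0,0,0, 0,0.037,-0.1,0,0,0, 0,0.037,-0.1,0,0,0, 0,0.037,-0.1,0,0,0, 0,0,0,0,0,0]'
python3 -m crank '[0,0,0,0,0,0, 0,0,0,0,0,0, 0,0,0,0,0,0, 0,0,0,0,0,0, 0,0,0,0,0,0]'
python3 - <<'E'
from h import *
grab("side","pics/side6.png")
img,d,K,M=grab("scene"); P=cloud(d,K,M)
cv2.imwrite("pics/scene6.png",img[:,:,::-1])
E
```

```text
time: 33.58
tcp_pos: [0.4639, 0.1307, 0.2688]
tool_rot: [179.9, -0.0, 94.9]
contact_force: [2.6, 2.2, -4.3]
finger_gap: 0.007
gripper_force: 78.5
time: 34.2
tcp_pos: [0.4694, 0.1311, 0.2845]
tool_rot: [-180.0, -0.0, 94.9]
contact_force: [0.9, 1.0, -4.9]
finger_gap: 0.0071
gripper_force: 78.4
time: 34.83
tcp_pos: [0.4693, 0.1311, 0.2842]
tool_rot: [-180.0, 0.0, 94.9]
contact_force: [0.7, 2.3, -6.1]
finger_gap: 0.0075
gripper_force: 78.4
```

View pics/scene6.png

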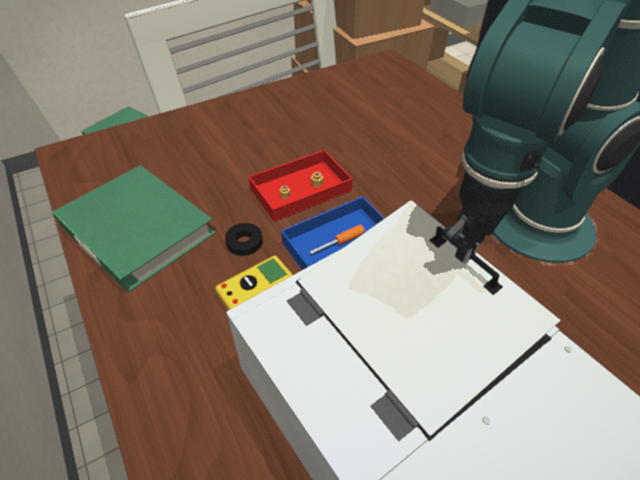

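The scene picture shows the cover slightly open, gripped at the handle bar at (465,245), with all the parts in their trays. The handle is up about 47 mm, and the arm is still.

```bash
python3 -c "
from plant import robot
print(robot.sign_off())"
```

```text
the job is handed in; nothing more can be done
None
```

I handed the job in at about 35 s: the screwdriver is in the blue tray, both nuts are in the red tray, and the gripper is holding the cover still by its handle, about 47 mm up (about 0.2 rad). The sign-off returned no verdict.

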